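# Close up the auction lot case

## Robot

A 6-joint arm with a two-finger parallel gripper is mounted at the origin on the work surface. World frame = base frame: x ahead of the robot, y to its left, z up, the work surface at z = 0. Lengths are in m, angles in rad, forces in N, time in s.
With the tool pointing down it reaches from about 0.35 to 0.925 m from the base axis. Payload 6.4 kg.
Tool frame: the origin (TCP) lies on the centre line of the jaws, within the pads' length; the fingertips stand 14 mm ahead of it and the grasp point (between the pads) lies 5 mm behind it; z points along the fingers, x is the direction in which the jaws open and shut, and the axes are right-handed (so a half turn about z gives the same grasp; the last joint's range is limited). The gripper opens to 85 mm and grips with 20 to 120 N. Pads are 22 mm wide; open, the fingers measure 114 mm over their backs; the gripper's body (76 mm by 85 mm) begins 54 mm behind the grasp point. The pads swing forward as they close: fully open they stand 13 mm farther back than shut.
Start: joints at [0.991, 0.245, 1.558, -0, 1.339, -0.174], TCP at [0.257, 0.597, 0.245] pointing down, gripper open.
Joint ranges: [-3.13, 3.13], [-1.02, 2.26], [0.13, 2.54], [-0.95, 4.09], [0.21, 2.88], [-2.74, 2.74]. Speed limits (rad/s): [2.57, 2.57, 3.14, 3.14, 3.14, 3.14].

## Interface

Orientations are given as a 3x3 rotation matrix whose columns are the frame's x, y, z axes.
In Python, from cell import get_obs, read_camera, close_job gives the robot as it stands.
- The arm moves only by the tool move_arm, never from a script. Its argument "moves" is a list of rows, each an object of numbers: "x", "y", "z": the shift along the world's x, y, z in units of 120 mm (1.0 is 120 mm); "rx", "ry", "rz": the turn, a rotation vector about the world's x, y, z in units of 90 degrees (1.0 is 90 degrees); "gripper": the opening, from 0 (shut) to 1 (fully open). In form: [{"x": .., "y": .., "z": .., "rx": .., "ry": .., "rz": .., "gripper": ..}, ...]. A call has 1 to 12 rows; each row shifts and turns the commanded pose from where the row before left it; what a row does not reach is not made up. A row lasts 1/10 s, in which the tool goes at most 50 mm and 8.59 degrees, less where a joint would pass 70% of its speed; a pose out of reach is approached as far as the arm can. A call with a number of a shift or a turn outside -1 to 1 is refused whole. A call with a gripper value outside its range is refused whole. The fingers move at their own pace and stop on an object; "force" is the grip in N (left out, the last holds). Time passes only in rows, so rows that do not move let the fingers close. It gives the time, the measured TCP pose, the force and the opening at its end, in the units of the state.
- get_obs(): the state, without advancing time (a new reading comes with each control period).
- read_camera(name): name is "side" or "top"; returns a dict with "image" (420x560x3 uint8, blue, green, red), "K" (3x3 intrinsics, pixels), "distortion" ([k1, k2, p1, p2, k3] as OpenCV has them; the pictures are not rectified), "world_to_cam" (4x4, takes a point from world to camera coordinates). Camera axes: x right, y up, looking along -z (the intrinsics and any distortion apply to the point x, -y, -z); pixel columns grow to the right and rows downward; lengths in m; the calibration is good to about 2 mm. A picture is of the moment at which its call begins. There is no depth.
- close_job(): hands the job in, once; it reports no verdict.
The state is a dict: "time": time; "joint_pos": joint angles; "qd": joint speeds; "joint_torque": joint torques, N m; "eef_pos": TCP position; "orientation": TCP orientation; "ft_force": force on the tool from outside, world axes, zero at the start; "torque": the same for the moment, N m; "width": finger opening in m.
Only numpy, scipy, OpenCV 4.12 (cv2) and the standard library are available. Lean on these libraries where they do the work, as an engineer would, in place of code of your own. Each camera call takes 0.05 s, during which the arm holds its last target. There are 200 camera calls.

## Task

Move the two stone balls from the small tray into the two empty wells of the plywood lot case, one ball to a well, so that all four wells are filled. Then close the case: slip one long edge of the loose lid under the overhanging cleat, right back to the stop, with its other edge tilted up, lower that edge inside the two lugs until the lid lies flat and fully home on the rim with its ends in line with the case's, and swing the clamp lever down until its sprung foot presses firmly on the lid and stays so, without forcing it. Leave the other things on the counter where they are.

Things in the scene. Friction and masses are not known exactly. Their poses are not given: they have to be found in the camera images.
- case: Plywood lot case, fixed to the counter. Origin: centre of its underside; z up; x points from its cleat side to its clamp side. Box 116 (x) x 188 (y), rim 50 high, walls 8 thick. A black insert inside, its top 28 high, has four square wells in a row along y, each 36 x 36, floor 14 high, at y = -63, -21, 21, 63. Heights are above the counter.
- cleat (a point): Middle of the cleat's lip edge (case x = -48, y = 0, 64 high), case axes. The wooden cleat runs along the case's whole -x side: back stop (inner face) at case x = -58, lip over x = -66 to -48, its underside 14 above the rim, its top 20. The lid's edge goes under it to the back stop; with the lid tilted 9 degrees and its edge 3 above the rim there is about 3 free above and below.
- lugs (a point): Middle between the tops of two steel lugs on the case's +x side (case x = 58, y = 0, 60 high), case axes. Each is 26 wide, at y = +-35, inner face at x = 58, top 10 above the rim. The flat lid lies between back stop and lugs with 4 play in x. It cannot enter level: lip and lugs overlap it. The clamp's block stands farther out at y = 0, x = 78 to 100 (30 wide, cheeks to 30 above the rim).
- lid: Loose flat plywood lid, 112 (x) x 184 (y) x 7 thick, about 0.18 kg, with a dark wooden bar handle on top at its centre: 14 wide (x), 80 long (y), from 7 to 37 above the underside. Origin: centre of its underside; z up. The same both ways round. At home its origin is 50 above the counter over the case's origin (within the play). It starts lying on the counter, handle up.
- tray: Small dark wooden tray, fixed, 90 (x) x 130 (y) x 20 high, with two shallow square seats 30 x 30 and 6 deep (floor 14 above the counter) at y = -32 and 32. Origin: centre of its underside.
- clamp: Clamp lever: steel bar 16 wide, 10 thick, 70 long from the pivot. Origin: the pivot; -x points along the bar. Under it, 50 from the pivot, a round rubber foot on a spring (3 N/mm, 4 travel, then solid) and a set screw: it stands 15 to 27 below the centre line, differing each time. A slow press of about 15 N on the free end sets it firmly and the hinge holds it; over 25 N forces it.
- clamp_hinge (a point): Pivot of the clamp lever (its end stop is 6 degrees below level), fixed to the case at x = 88, y = 0, 70 above the counter (20 above the rim); x, y and z axes as the case's.
- clamp_tip (a point): Free end of the lever's centre line, 70 from the pivot. The lever swings in the case's xz plane. It starts leaning outwards (to +x) 18 to 32 degrees from upright, tip up to 140 above the counter, and stays where left: stiff, 0.5 N m, so about 9 N across its free end moves it. With the lid home the foot meets it 3 to 16 degrees above level, differing each time.
- ball0_center (a point): Centre of ball 0, one of four alike polished stone balls, 32 across, 46 g. At the start two lie in the tray's seats and two in wells of the case; any ball may be in any of these places.
- ball1_center (a point): Centre of ball 1, one of four alike polished stone balls, 32 across, 46 g. At the start two lie in the tray's seats and two in wells of the case; any ball may be in any of these places.
- ball2_center (a point): Centre of ball 2, one of four alike polished stone balls, 32 across, 46 g. At the start two lie in the tray's seats and two in wells of the case; any ball may be in any of these places.
- ball3_center (a point): Centre of ball 3, one of four alike polished stone balls, 32 across, 46 g. At the start two lie in the tray's seats and two in wells of the case; any ball may be in any of these places.
- well0 (a point): Where the centre of a ball lying in well 0 of the case is (16 above the well's floor, 2 above the insert's top); x, y and z axes as the case's.
- well1 (a point): Where the centre of a ball lying in well 1 of the case is (16 above the well's floor, 2 above the insert's top); x, y and z axes as the case's.
- well2 (a point): Where the centre of a ball lying in well 2 of the case is (16 above the well's floor, 2 above the insert's top); x, y and z axes as the case's.
- well3 (a point): Where the centre of a ball lying in well 3 of the case is (16 above the well's floor, 2 above the insert's top); x, y and z axes as the case's.
- gavel: Bystander: auctioneer's wooden gavel lying on its side, 210 long, head 44 across. Origin: centre of its underside.
- sound_block: Bystander: round dark wooden block, 90 across, 22 high. Origin: centre of its underside.
- mug: Bystander: white mug, 76 across, 90 high. Origin: centre of its underside.
- desk_bell: Bystander: brass counter bell, 68 across, 46 high. Origin: centre of its underside.
- stapler: Bystander: grey and black stapler, 140 x 34 x 38. Origin: centre of its underside.
- tape_measure: Bystander: black tape measure, 60 x 60 x 35. Origin: centre of its underside.
- rubber_stamp: Bystander: wooden hand stamp, 50 x 30, 60 high. Origin: centre of its underside.

How it is judged:
On the way, in this order (a step that is already met when the one before it is completed fails the run):
1. a ball lies in each of the four wells (distance between any of ball0_center, ball1_center, ball2_center, ball3_center and well0 below 0.008 m and distance between any of ball0_center, ball1_center, ball2_center, ball3_center and well1 below 0.008 m and distance between any of ball0_center, ball1_center, ball2_center, ball3_center and well2 below 0.008 m and distance between any of ball0_center, ball1_center, ball2_center, ball3_center and well3 below 0.008 m), for 0.2 s.
2. the lid lies flat and home on the rim, under the cleat and inside the lugs (x of lid in the frame of case between -0.004 and 0.004 m and y of lid in the frame of case between -0.009 and 0.009 m and z of lid in the frame of case between 0.047 and 0.0525 m and angle between the z axis of lid and the z axis of case, either way round below 0.035 rad and angle between the x axis of lid and the x axis of case, either way round below 0.05 rad), for 0.2 s.
At the end, for the whole second after the job is handed in: A ball in each of the four wells (centre within 8 mm of its point); the lid flat on the rim (0.035 rad, 2.5 mm), within 4 mm in x and 9 mm in y of the case's centre, square to it within 0.05 rad, at rest; the clamp down, pressing on the lid with over 3 N (all of step 1 and all of step 2 and contact force between clamp and lid above 3 N and linear speed of lid below 0.01 m/s); the robot touches nothing.
It fails at once if the clamp is forced down: it presses on the lid with over 20 N (contact force between clamp and lid above 20 N).
It fails at once if one of the seven bystanders is moved more than 30 mm (distance of any of gavel, sound_block, mug, desk_bell, stapler, tape_measure, rubber_stamp from where it was at the start of the episode above 0.03 m).
It also fails if it takes over 72 s, if anything falls off the work surface, if the arm or the gripper's body presses on something with over 40 N, if the wrist force passes 120 N, or if a joint passes its speed limit or range.

## Working session

There is one attempt and no reset: what is moved stays moved. The work goes in short steps, Python scripts to look and compute and a tool call to move; the robot and the scene stay as the last step left them, time stands still between calls to the robot, and variables do not carry over. Pictures are saved under pics/ and viewed, about 8 in all and at most 12, crops included, and the job is handed in when it is done.

Besides the shell and the picture viewer there is one more tool, called after "Call:" in YAML: its name, and indented under it one key for each argument. move_arm: Moves the arm, as the interface text tells. Shifts and turns lie within -1 to 1; 1 stands for 120 mm of shift or 90 degrees of turn. Its arguments: {"type":"object","properties":{"moves":{"type":"array"},"force":{"type":"number"}},"required":["moves"]}

```bash
mkdir -p pics; cat > h.py <<'E'
import numpy as np, cv2
from cell import get_obs, read_camera, close_job
def cam(name,save=None):
    c=read_camera(name); 
    if save: cv2.imwrite('pics/'+save,c['image'])
    return c
def ray(c,uv):
    p=cv2.undistortPoints(np.array([[uv]],float),np.array(c['K']),np.array(c['distortion']))[0,0]
    T=np.array(c['world_to_cam']);R=T[:3,:3];t=T[:3,3]
    return -R.T@t, R.T@np.array([p[0],-p[1],-1.])
def onz(c,uv,z):
    o,d=ray(c,uv); return o+d*(z-o[2])/d[2]
def proj(c,P):
    T=np.array(c['world_to_cam']);q=(T[:3,:3]@np.atleast_2d(P).T).T+T[:3,3]
    q=q*[1,-1,-1]
    return cv2.projectPoints(q.reshape(-1,1,3),np.zeros(3),np.zeros(3),np.array(c['K']),np.array(c['distortion']))[0][:,0]
def tri(c1,u1,c2,u2):
    o1,d1=ray(c1,u1);o2,d2=ray(c2,u2)
    s=np.linalg.lstsq(np.c_[d1,-d2],o2-o1,rcond=None)[0]
    a=o1+d1*s[0];b=o2+d2*s[1];return (a+b)/2,np.linalg.norm(a-b)
E
python3 - <<'E'
from h import *
for n in('top','side'):
    c=cam(n,n+'0.png');T=np.array(c['world_to_cam']);print(n,-T[:3,:3].T@T[:3,3],T[2,:3])
    cv2.imwrite('pics/%s0b.png'%n,cv2.resize(c['image'],(800,600),interpolation=cv2.INTER_CUBIC))
o=get_obs();print(o['time'],o['eef_pos'],o['orientation'],o['width'])
E
```

```text
top [ 0.47128769 -0.00606335  1.16186888] [-0.07948926  0.01157445  0.99676852]
side [ 0.1640051  -0.64921556  0.76086359] [-0.39211427 -0.60438032  0.69352061]
0.1 [0.25631127 0.59681144 0.24428122] [[ 3.94767262e-01  9.18780647e-01 -9.65465763e-04]
 [ 9.18779533e-01 -3.94768321e-01 -1.46376550e-03]
 [-1.72601471e-03 -3.09203485e-04 -9.99998463e-01]] 0.08519543832437747
```

View pics/top0b.png

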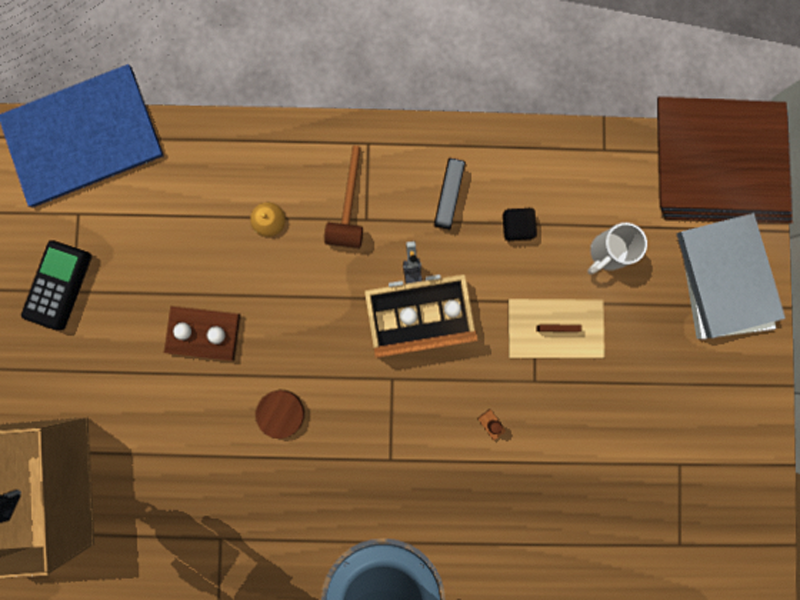

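View pics/side0b.png

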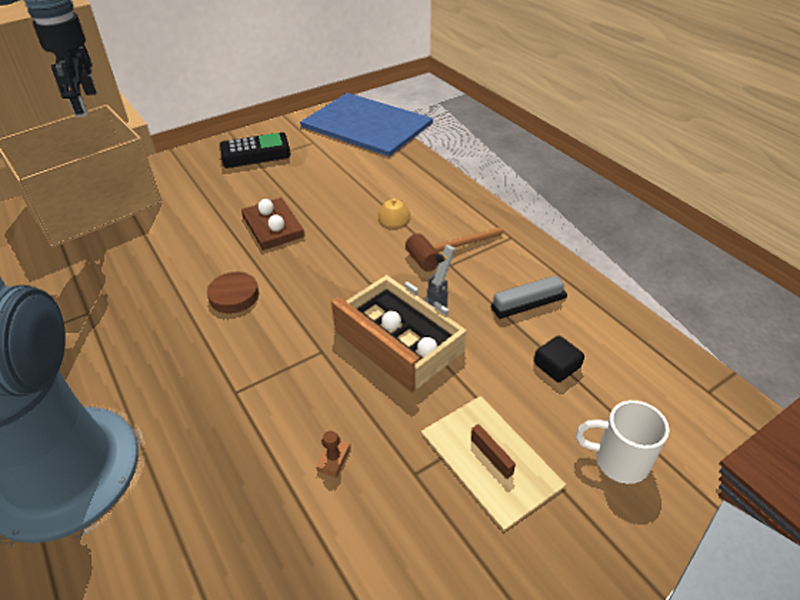

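The top view (800-wide) shows the tray with balls at (182,331) and (216,336), the case at (422,315) with balls at (407,316) and (452,308), the lid at (556,328) and the clamp at (412,262). The cleat is toward the robot. Next I measure with masks.

```bash
python3 - <<'E'
from h import *
cs={n:cam(n) for n in('top','side')}
def blobs(c,mask,lo,roi):
    m=np.zeros(mask.shape,np.uint8);x0,y0,x1,y1=roi;m[y0:y1,x0:x1]=mask[y0:y1,x0:x1]
    n,l,s,ce=cv2.connectedComponentsWithStats(m);return [(ce[i],s[i,4],l==i) for i in range(1,n) if s[i,4]>=lo]
W={}
for n,rois in (('top',[(110,210,175,260),(255,190,340,250)]),('side',[(165,130,215,170),(230,190,325,275)])):
    hsv=cv2.cvtColor(cs[n]['image'],cv2.COLOR_BGR2HSV);w=((hsv[...,2]>150)&(hsv[...,1]<40)).astype(np.uint8)
    for r in rois:
        b=blobs(cs[n],w,20,r); print(n,[(x[0].round(1),x[1]) for x in b]); W.setdefault(n,[]).extend(sorted([x[0] for x in b if x[1]>40],key=lambda p:p[0]))
for a,b in zip(W['top'],W['side']):
    print('ball',*[v.round(4) for v in tri(cs['top'],a,cs['side'],b)])
c=cs['top'];hsv=cv2.cvtColor(c['image'],cv2.COLOR_BGR2HSV)
for p in [(375,215),(361,245),(258,215),(300,200),(280,244),(200,230),(292,222)]: print(p,hsv[p[1],p[0]])
lm=((hsv[...,2]>190)&(hsv[...,1]<140)&(hsv[...,0]>15)).astype(np.uint8)
for z,roi,nm in((.007,(345,200,432,260),'lid'),(.05,(250,185,340,255),'case')):
    b=max(blobs(c,lm,100,roi),key=lambda x:x[1]);cn=max(cv2.findContours(b[2].astype(np.uint8),0,1)[0],key=len)[:,0]
    P=np.array([onz(c,p,z)[:2] for p in cn.astype(float)]);r=cv2.minAreaRect((P*1000).astype(np.float32));print(nm,r,b[1])
i=c['image'];a=cv2.resize(i[160:260,245:345],(800,600)[:1]*0 or (560,560),interpolation=cv2.INTER_CUBIC)
cv2.imwrite('pics/c1.png',a)
cv2.imwrite('pics/c2.png',cv2.resize(cs['side']['image'][160:280,220:340],(600,600),interpolation=cv2.INTER_CUBIC))
E
```

```text
top [(array([126.2, 231.1]), np.int32(88)), (array([149.8, 234. ]), np.int32(90))]
top [(array([276.8, 198.2]), np.int32(24)), (array([316.2, 215.4]), np.int32(98)), (array([285.2, 220.6]), np.int32(99))]
side [(array([185.4, 144.1]), np.int32(83)), (array([192.7, 155.4]), np.int32(92))]
side [(array([287.5, 200. ]), np.int32(24)), (array([273.3, 223.7]), np.int32(132)), (array([298.2, 241.6]), np.int32(127))]
ball [0.4988 0.3909 0.03  ] 0.0014
ball [0.4928 0.327  0.0296] 0.0018
ball [ 0.5365 -0.0348  0.0302] 0.0013
ball [ 0.5517 -0.1175  0.0333] 0.0001
(375, 215) [ 20 108 218]
(361, 245) [ 20 107 227]
(258, 215) [ 20 108 234]
(300, 200) [ 18 106  48]
(280, 244) [ 12 174 170]
(200, 230) [ 16 153 148]
(292, 222) [19 91 87]
lid ((520.61865234375, -321.75714111328125), (109.94584655761719, 183.69461059570312), 1.11958646774292) 2321
case ((537.9779052734375, 30.769874572753906), (49.49433898925781, 113.47325134277344), 73.3600845336914) 157
```

View pics/c1.png

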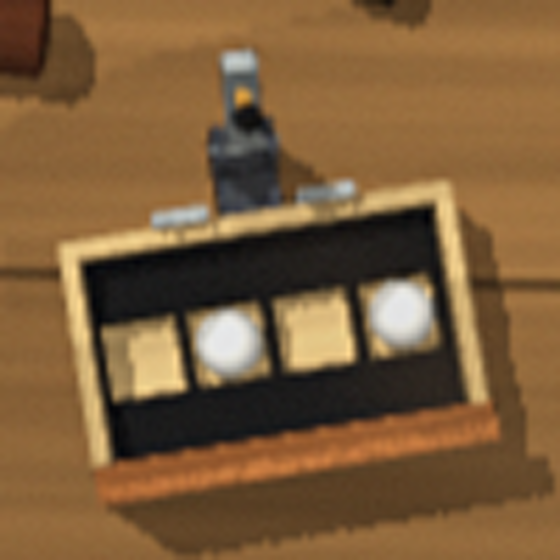

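View pics/c2.png

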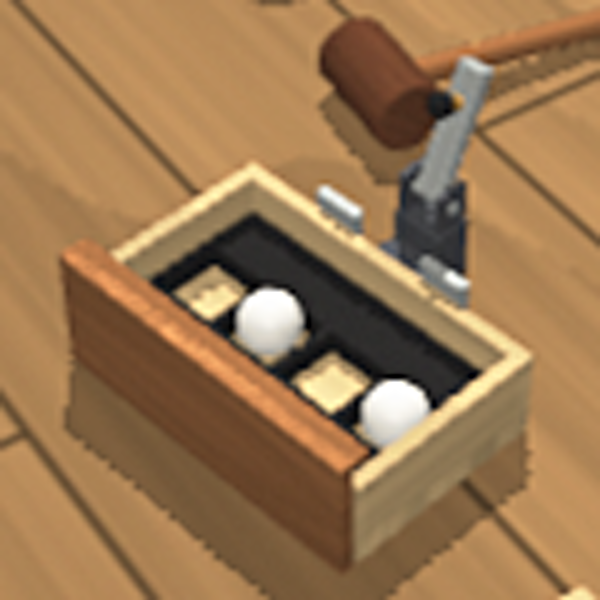

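Case yaw is about 10°, the empty wells are y=+63 (crop 145,358) and y=-21 (crop 316,330), and the rim's +x corners are at (60,245) and (450,183). The clamp tip is at crop (238,55) in the top view and (475,65) in the side view.

```bash
python3 - <<'E'
from h import *
c=cam('top');s=cam('side')
T=lambda u,v:((u+.5)/5.6-.5+245,(v+.5)/5.6-.5+160)
S=lambda u,v:((u+.5)/5-.5+220,(v+.5)/5-.5+160)
pts=[((62,245),.05,(58,94)),((450,182),.05,(58,-94)),((144.5,358.5),.028,(0,63)),((316,330),.028,(0,-21))]
A=[];B=[]
for uv,z,l in pts:
    A.append(onz(c,T(*uv),z)[:2]);B.append(np.array(l)/1000)
A+= [np.array([.5365,-.0348]),np.array([.5517,-.1175])];B+=[np.array([0,.021]),np.array([0,-.063])]
# side view rim corners
for uv,l in (((253,163),(58,94)),((532,355),(58,-94))): A.append(onz(s,S(*uv),.05)[:2]);B.append(np.array(l)/1000)
A=np.array(A);B=np.array(B);a=A-A.mean(0);b=B-B.mean(0)
th=np.arctan2((b[:,0]*a[:,1]-b[:,1]*a[:,0]).sum(),(a*b).sum());R=np.array([[np.cos(th),-np.sin(th)],[np.sin(th),np.cos(th)]])
t=A.mean(0)-R@B.mean(0);print('yaw',np.degrees(th),'origin',t);print(((A-t)@R-B).round(4)*1000)
for y in(.063,-.021): print('well',y,t+R@[0,y])
p,e=tri(c,T(238,55),s,S(473,65));q=R.T@(p[:2]-t);print('tip',p,e,'case',q, 'lean',np.degrees(np.arctan2(q[0]-.088,p[2]-.07)))
np.savez('case.npz',t=t,th=th)
o=get_obs();print(o['eef_pos'],np.degrees(np.arctan2(o['orientation'][1][0],o['orientation'][0][0])))
E
```

```text
yaw 10.59154126734019 origin [ 0.53968137 -0.05643399]
[[-0.9 -1.5]
 [-0.9  0.2]
 [-1.  -0.3]
 [-0.8  0.1]
 [ 0.8  0.9]
 [ 0.6  0.8]
 [ 1.  -0.4]
 [ 1.2  0.2]]
well 0.063 [0.52810158 0.00549265]
well -0.021 [ 0.5435413 -0.0770762]
tip [ 0.65579022 -0.03350633  0.13227642] 0.0021171679436569 case [0.1183449  0.00119549] lean 25.97818709212205
[0.25648899 0.5970595  0.24489546] 66.74898010708904
```

Call:
move_arm:
  moves:
    - {"x":0.246,"y":-0.281,"z":-0.104,"rz":-0.078,"gripper":0.7}
    - {"x":0.246,"y":-0.281,"z":-0.104,"rz":-0.078,"gripper":0.7}
    - {"x":0.246,"y":-0.281,"z":-0.104,"rz":-0.078,"gripper":0.7}
    - {"x":0.246,"y":-0.281,"z":-0.104,"rz":-0.078,"gripper":0.7}
    - {"x":0.246,"y":-0.281,"z":-0.104,"rz":-0.078,"gripper":0.7}
    - {"x":0.246,"y":-0.281,"z":-0.104,"rz":-0.078,"gripper":0.7}
    - {"x":0.246,"y":-0.281,"z":-0.104,"rz":-0.078,"gripper":0.7}
    - {"x":0.246,"y":-0.281,"z":-0.104,"rz":-0.078,"gripper":0.7}
    - {"gripper":0.7}
    - {"gripper":0.7}
  force: 25

```text
$.moves[0]: bad value
```

Call:
move_arm:
  moves:
    - {"x":0.246,"y":-0.281,"z":-0.104,"rx":0,"ry":0,"rz":-0.078,"gripper":0.7}
    - {"x":0.246,"y":-0.281,"z":-0.104,"rx":0,"ry":0,"rz":-0.078,"gripper":0.7}
    - {"x":0.246,"y":-0.281,"z":-0.104,"rx":0,"ry":0,"rz":-0.078,"gripper":0.7}
    - {"x":0.246,"y":-0.281,"z":-0.104,"rx":0,"ry":0,"rz":-0.078,"gripper":0.7}
    - {"x":0.246,"y":-0.281,"z":-0.104,"rx":0,"ry":0,"rz":-0.078,"gripper":0.7}
    - {"x":0.246,"y":-0.281,"z":-0.104,"rx":0,"ry":0,"rz":-0.078,"gripper":0.7}
    - {"x":0.246,"y":-0.281,"z":-0.104,"rx":0,"ry":0,"rz":-0.078,"gripper":0.7}
    - {"x":0.246,"y":-0.281,"z":-0.104,"rx":0,"ry":0,"rz":-0.078,"gripper":0.7}
    - {"x":0,"y":0,"z":0,"rx":0,"ry":0,"rz":0,"gripper":0.7}
    - {"x":0,"y":0,"z":0,"rx":0,"ry":0,"rz":0,"gripper":0.7}
  force: 25

```text
time: 1.3
eef_pos: [0.493, 0.3267, 0.1451]
orientation: [[0.983, 0.183, -0.001], [0.183, -0.983, -0.0], [-0.001, -0.0, -1.0]]
ft_force: [0.1, 0.9, 1.1]
width: 0.0598
```

Call:
move_arm:
  moves:
    - {"x":0,"y":0,"z":-0.4,"rx":0,"ry":0,"rz":0,"gripper":0.7}
    - {"x":0,"y":0,"z":-0.35,"rx":0,"ry":0,"rz":0,"gripper":0.7}
    - {"x":0,"y":0,"z":-0.175,"rx":0,"ry":0,"rz":0,"gripper":0.7}
    - {"x":0,"y":0,"z":0,"rx":0,"ry":0,"rz":0,"gripper":0.7}
    - {"x":0,"y":0,"z":0,"rx":0,"ry":0,"rz":0,"gripper":0.2}
    - {"x":0,"y":0,"z":0,"rx":0,"ry":0,"rz":0,"gripper":0.2}
    - {"x":0,"y":0,"z":0,"rx":0,"ry":0,"rz":0,"gripper":0.2}
    - {"x":0,"y":0,"z":0,"rx":0,"ry":0,"rz":0,"gripper":0.2}
    - {"x":0,"y":0,"z":0,"rx":0,"ry":0,"rz":0,"gripper":0.2}
  force: 25

```text
time: 2.2
eef_pos: [0.4937, 0.3282, 0.0363]
orientation: [[0.983, 0.184, 0.002], [0.184, -0.983, 0.002], [0.003, -0.001, -1.0]]
ft_force: [-1.8, 1.2, 7.2]
width: 0.0304
```

Call:
move_arm:
  moves:
    - {"x":0,"y":0,"z":0.4,"rx":0,"ry":0,"rz":0,"gripper":0.2}
    - {"x":0,"y":0,"z":0.4,"rx":0,"ry":0,"rz":0,"gripper":0.2}
    - {"x":0.0365,"y":-0.335,"z":0,"rx":0,"ry":0,"rz":0,"gripper":0.2}
    - {"x":0.0365,"y":-0.335,"z":0,"rx":0,"ry":0,"rz":0,"gripper":0.2}
    - {"x":0.0365,"y":-0.335,"z":0,"rx":0,"ry":0,"rz":0,"gripper":0.2}
    - {"x":0.0365,"y":-0.335,"z":0,"rx":0,"ry":0,"rz":0,"gripper":0.2}
    - {"x":0.0365,"y":-0.335,"z":0,"rx":0,"ry":0,"rz":0,"gripper":0.2}
    - {"x":0.0365,"y":-0.335,"z":0,"rx":0,"ry":0,"rz":0,"gripper":0.2}
    - {"x":0.0365,"y":-0.335,"z":0,"rx":0,"ry":0,"rz":0,"gripper":0.2}
    - {"x":0.0365,"y":-0.335,"z":0,"rx":0,"ry":0,"rz":0,"gripper":0.2}
    - {"x":0,"y":0,"z":-0.25,"rx":0,"ry":0,"rz":0,"gripper":0.2}
    - {"x":0,"y":0,"z":0,"rx":0,"ry":0,"rz":0,"gripper":0.2}

```text
time: 3.4
eef_pos: [0.5251, 0.0052, 0.0975]
orientation: [[0.983, 0.181, -0.007], [0.181, -0.983, 0.001], [-0.006, -0.003, -1.0]]
ft_force: [-0.2, 0.3, -1.0]
width: 0.0303
```

```bash
python3 - <<'E'
from h import *
s=cam('side');t=cam('top');o=get_obs();print(o['eef_pos'],o['width'])
cv2.imwrite('pics/p1.png',cv2.resize(np.hstack([s['image'][130:270,210:340],t['image'][150:290,240:370]]),None,fx=3,fy=3,interpolation=cv2.INTER_CUBIC))
for z in(.03,): print(proj(s,np.array(o['eef_pos'])-[0,0,.004]))
E
```

```text
[0.5270594  0.00617177 0.10016877] 0.030176959417314377
[[259.52923516 195.21735126]]
```

View pics/p1.png

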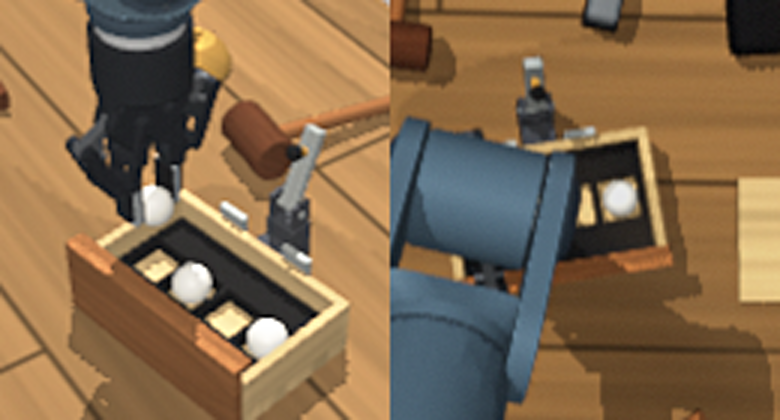

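Call:
move_arm:
  moves:
    - {"x":0.01,"y":0,"z":-0.25,"rx":0,"ry":0,"rz":0,"gripper":0.2}
    - {"x":0,"y":0,"z":-0.19,"rx":0,"ry":0,"rz":0,"gripper":0.2}
    - {"x":0,"y":0,"z":0,"rx":0,"ry":0,"rz":0,"gripper":0.2}
    - {"x":0,"y":0,"z":0,"rx":0,"ry":0,"rz":0,"gripper":0.2}

```text
time: 3.9
eef_pos: [0.5295, 0.0064, 0.0488]
orientation: [[0.983, 0.185, 0.001], [0.185, -0.983, -0.0], [0.001, 0.0, -1.0]]
ft_force: [-0.1, -0.5, 0.6]
width: 0.0302
```

Call:
move_arm:
  moves:
    - {"x":0,"y":0,"z":0,"rx":0,"ry":0,"rz":0,"gripper":0.45}
    - {"x":0,"y":0,"z":0,"rx":0,"ry":0,"rz":0,"gripper":0.55}
    - {"x":0,"y":0,"z":0,"rx":0,"ry":0,"rz":0,"gripper":0.55}
    - {"x":0,"y":0,"z":0.2,"rx":0,"ry":0,"rz":0,"gripper":0.55}
    - {"x":0,"y":0,"z":0.35,"rx":0,"ry":0,"rz":0,"gripper":0.55}
    - {"x":0,"y":0,"z":0.3,"rx":0,"ry":0,"rz":0,"gripper":0.6}
    - {"x":0,"y":0,"z":0,"rx":0,"ry":0,"rz":0,"gripper":0.6}

```text
time: 4.6
eef_pos: [0.5329, 0.0051, 0.1562]
orientation: [[0.983, 0.184, 0.012], [0.184, -0.983, -0.002], [0.011, 0.005, -1.0]]
ft_force: [0.5, 0.3, 0.5]
width: 0.0514
```

Call:
move_arm:
  moves:
    - {"x":-0.0284,"y":0.356,"z":0,"rx":0,"ry":0,"rz":0,"gripper":0.7}
    - {"x":-0.0284,"y":0.356,"z":0,"rx":0,"ry":0,"rz":0,"gripper":0.7}
    - {"x":-0.0284,"y":0.356,"z":0,"rx":0,"ry":0,"rz":0,"gripper":0.7}
    - {"x":-0.0284,"y":0.356,"z":0,"rx":0,"ry":0,"rz":0,"gripper":0.7}
    - {"x":-0.0284,"y":0.356,"z":0,"rx":0,"ry":0,"rz":0,"gripper":0.7}
    - {"x":-0.0284,"y":0.356,"z":0,"rx":0,"ry":0,"rz":0,"gripper":0.7}
    - {"x":-0.0284,"y":0.356,"z":0,"rx":0,"ry":0,"rz":0,"gripper":0.7}
    - {"x":-0.0284,"y":0.356,"z":0,"rx":0,"ry":0,"rz":0,"gripper":0.7}
    - {"x":-0.0284,"y":0.356,"z":0,"rx":0,"ry":0,"rz":0,"gripper":0.7}
    - {"x":0,"y":0,"z":0,"rx":0,"ry":0,"rz":0,"gripper":0.7}
    - {"x":0,"y":0,"z":0,"rx":0,"ry":0,"rz":0,"gripper":0.7}

```text
time: 5.7
eef_pos: [0.4977, 0.3908, 0.149]
orientation: [[0.983, 0.185, -0.001], [0.185, -0.983, -0.001], [-0.001, 0.001, -1.0]]
ft_force: [-0.1, -0.3, -0.1]
width: 0.0598
```

```bash
python3 - <<'E'
from h import *
t=cam('top');o=get_obs();print(o['eef_pos'],o['width'])
hsv=cv2.cvtColor(t['image'],cv2.COLOR_BGR2HSV);w=((hsv[...,2]>150)&(hsv[...,1]<40)).astype(np.uint8)
w[:,:255]=0;w[:,340:]=0;w[:205]=0;w[250:]=0
n,l,s,ce=cv2.connectedComponentsWithStats(w);k=np.load('case.npz');R=np.array([[np.cos(k['th']),-np.sin(k['th'])],[np.sin(k['th']),np.cos(k['th'])]])
for i in range(1,n):
    if s[i,4]>30: print(s[i,4],R.T@(onz(t,ce[i],.03)[:2]-k['t']))
E
```

```text
[0.4979861  0.38988444 0.14898848] 0.05982730117823647
100 [ 0.0006291  -0.06218325]
101 [0.00015227 0.02205926]
99 [-0.0014568   0.06582492]
```

Call:
move_arm:
  moves:
    - {"x":0,"y":0,"z":-0.4,"rx":0,"ry":0,"rz":0,"gripper":0.7}
    - {"x":0,"y":0,"z":-0.35,"rx":0,"ry":0,"rz":0,"gripper":0.7}
    - {"x":0,"y":0,"z":-0.19,"rx":0,"ry":0,"rz":0,"gripper":0.7}
    - {"x":0,"y":0,"z":0,"rx":0,"ry":0,"rz":0,"gripper":0.7}
    - {"x":0,"y":0,"z":0,"rx":0,"ry":0,"rz":0,"gripper":0.2}
    - {"x":0,"y":0,"z":0,"rx":0,"ry":0,"rz":0,"gripper":0.2}
    - {"x":0,"y":0,"z":0,"rx":0,"ry":0,"rz":0,"gripper":0.2}
    - {"x":0,"y":0,"z":0,"rx":0,"ry":0,"rz":0,"gripper":0.2}
    - {"x":0,"y":0,"z":0,"rx":0,"ry":0,"rz":0,"gripper":0.2}
    - {"x":0,"y":0,"z":0.4,"rx":0,"ry":0,"rz":0,"gripper":0.2}
    - {"x":0,"y":0,"z":0.4,"rx":0,"ry":0,"rz":0,"gripper":0.2}
    - {"x":0,"y":0,"z":0,"rx":0,"ry":0,"rz":0,"gripper":0.2}

```text
time: 6.95
eef_pos: [0.5025, 0.3929, 0.1415]
orientation: [[0.983, 0.184, 0.013], [0.184, -0.983, 0.007], [0.014, -0.005, -1.0]]
ft_force: [1.2, 0.8, 0.8]
width: 0.0301
```

Call:
move_arm:
  moves:
    - {"x":0.038,"y":-0.389,"z":0,"rx":0,"ry":0,"rz":0,"gripper":0.2}
    - {"x":0.038,"y":-0.389,"z":0,"rx":0,"ry":0,"rz":0,"gripper":0.2}
    - {"x":0.038,"y":-0.389,"z":0,"rx":0,"ry":0,"rz":0,"gripper":0.2}
    - {"x":0.038,"y":-0.389,"z":0,"rx":0,"ry":0,"rz":0,"gripper":0.2}
    - {"x":0.038,"y":-0.389,"z":0,"rx":0,"ry":0,"rz":0,"gripper":0.2}
    - {"x":0.038,"y":-0.389,"z":0,"rx":0,"ry":0,"rz":0,"gripper":0.2}
    - {"x":0.038,"y":-0.389,"z":0,"rx":0,"ry":0,"rz":0,"gripper":0.2}
    - {"x":0.038,"y":-0.389,"z":0,"rx":0,"ry":0,"rz":0,"gripper":0.2}
    - {"x":0.038,"y":-0.389,"z":0,"rx":0,"ry":0,"rz":0,"gripper":0.2}
    - {"x":0.038,"y":-0.389,"z":0,"rx":0,"ry":0,"rz":0,"gripper":0.2}
    - {"x":0,"y":0,"z":0,"rx":0,"ry":0,"rz":0,"gripper":0.2}
    - {"x":0,"y":0,"z":0,"rx":0,"ry":0,"rz":0,"gripper":0.2}

```text
time: 8.15
eef_pos: [0.5437, -0.0772, 0.1326]
orientation: [[0.983, 0.182, -0.0], [0.182, -0.983, 0.001], [-0.0, -0.001, -1.0]]
ft_force: [-0.2, 0.1, 0.2]
width: 0.0303
```

```bash
python3 -c "
from h import *
o=get_obs();print(o['eef_pos'],o['width'])"
```

```text
[ 0.54367904 -0.07718178  0.13261058] 0.030311822623374098
```

Lower 85 mm to about 0.0475, open to 50 mm and rise.

Call:
move_arm:
  moves:
    - {"x":0,"y":0,"z":-0.3,"rx":0,"ry":0,"rz":0,"gripper":0.2}
    - {"x":0,"y":0,"z":-0.25,"rx":0,"ry":0,"rz":0,"gripper":0.2}
    - {"x":0,"y":0,"z":-0.155,"rx":0,"ry":0,"rz":0,"gripper":0.2}
    - {"x":0,"y":0,"z":0,"rx":0,"ry":0,"rz":0,"gripper":0.2}
    - {"x":0,"y":0,"z":0,"rx":0,"ry":0,"rz":0,"gripper":0.2}
    - {"x":0,"y":0,"z":0,"rx":0,"ry":0,"rz":0,"gripper":0.45}
    - {"x":0,"y":0,"z":0,"rx":0,"ry":0,"rz":0,"gripper":0.55}
    - {"x":0,"y":0,"z":0,"rx":0,"ry":0,"rz":0,"gripper":0.55}
    - {"x":0,"y":0,"z":0.2,"rx":0,"ry":0,"rz":0,"gripper":0.55}
    - {"x":0,"y":0,"z":0.35,"rx":0,"ry":0,"rz":0,"gripper":0.55}
    - {"x":0,"y":0,"z":0.3,"rx":0,"ry":0,"rz":0,"gripper":0.6}
    - {"x":0,"y":0,"z":0,"rx":0,"ry":0,"rz":0,"gripper":0.6}

```text
time: 9.35
eef_pos: [0.5478, -0.0778, 0.157]
orientation: [[0.983, 0.184, 0.012], [0.184, -0.983, -0.004], [0.011, 0.006, -1.0]]
ft_force: [0.9, -0.7, 1.2]
width: 0.0512
```

Call:
move_arm:
  moves:
    - {"x":-0.032,"y":-0.34,"z":0,"rx":0,"ry":0,"rz":-0.0176,"gripper":0.6}
    - {"x":-0.032,"y":-0.34,"z":0,"rx":0,"ry":0,"rz":-0.0176,"gripper":0.6}
    - {"x":-0.032,"y":-0.34,"z":0,"rx":0,"ry":0,"rz":-0.0176,"gripper":0.6}
    - {"x":-0.032,"y":-0.34,"z":0,"rx":0,"ry":0,"rz":-0.0176,"gripper":0.6}
    - {"x":-0.032,"y":-0.34,"z":0,"rx":0,"ry":0,"rz":-0.0176,"gripper":0.6}
    - {"x":-0.032,"y":-0.34,"z":0,"rx":0,"ry":0,"rz":-0.0176,"gripper":0.6}
    - {"x":0,"y":0,"z":0,"rx":0,"ry":0,"rz":0,"gripper":0.6}
    - {"x":0,"y":0,"z":0,"rx":0,"ry":0,"rz":0,"gripper":0.6}

```text
time: 10.15
eef_pos: [0.5204, -0.3218, 0.1497]
orientation: [[1.0, 0.017, -0.0], [0.017, -1.0, 0.001], [-0.0, -0.001, -1.0]]
ft_force: [-0.2, 0.6, 0.6]
width: 0.0512
```

```bash
cat > balls.py <<'E'
from h import *
t=cam('top');o=get_obs();print(o['time'],o['eef_pos'],o['width'],np.degrees(np.arctan2(o['orientation'][1][0],o['orientation'][0][0])))
hsv=cv2.cvtColor(t['image'],cv2.COLOR_BGR2HSV);w=((hsv[...,2]>150)&(hsv[...,1]<40)).astype(np.uint8)
w[:,:255]=0;w[:,340:]=0;w[:205]=0;w[250:]=0
n,l,s,ce=cv2.connectedComponentsWithStats(w);k=np.load('case.npz');R=np.array([[np.cos(k['th']),-np.sin(k['th'])],[np.sin(k['th']),np.cos(k['th'])]])
for i in range(1,n):
    if s[i,4]>30: print(s[i,4],R.T@(onz(t,ce[i],.03)[:2]-k['t']))
E
python3 balls.py; python3 - <<'E'
from h import *
c=cam('side');i=cv2.cvtColor(c['image'],cv2.COLOR_BGR2HSV)
m=((i[...,2]>175)&(i[...,1]<140)&(i[...,0]>15)).astype(np.uint8);m[:275]=0;m[375:]=0;m[:,:290]=0;m[:,402:]=0
n,l,s,ce=cv2.connectedComponentsWithStats(m);j=1+s[1:,4].argmax();cn=max(cv2.findContours((l==j).astype(np.uint8),0,1)[0],key=len)[:,0]
P=np.array([onz(c,p,.007)[:2] for p in cn.astype(float)]);print(cv2.minAreaRect((P*1000).astype(np.float32)))
t=cv2.imread('pics/top0.png');hs=cv2.cvtColor(t,cv2.COLOR_BGR2HSV);c=cam('top')
m=np.zeros(t.shape[:2],np.uint8);m[215:245,365:415]=hs[215:245,365:415,2]<120
n,l,s,ce=cv2.connectedComponentsWithStats(m);j=1+s[1:,4].argmax();ys,xs=np.where(l==j)
P=np.array([onz(c,p,.037)[:2] for p in zip(xs,ys)]);print('handle',cv2.minAreaRect((P*1000).astype(np.float32)))
E
```

```text
10.2 [ 0.52055924 -0.32074186  0.14963603] 0.051117887599161436 1.0767615001189959
101 [ 0.00067272 -0.06232346]
99 [ 0.00205333 -0.02174739]
102 [-4.94345300e-05  2.20194802e-02]
99 [-0.0014568   0.06582492]
((533.6276245117188, -328.57879638671875), (219.55235290527344, 244.28367614746094), 55.927711486816406)
handle ((518.0226440429688, -318.6750793457031), (13.403180122375488, 81.36542510986328), 1.197900414466858)
```

All four wells hold a ball, each within 3.2 mm of its centre. Next I grasp the lid's handle.

Call:
move_arm:
  moves:
    - {"x":0,"y":0,"z":-0.4,"rx":0,"ry":0,"rz":0,"gripper":0.6}
    - {"x":0,"y":0,"z":-0.35,"rx":0,"ry":0,"rz":0,"gripper":0.6}
    - {"x":0,"y":0,"z":-0.25,"rx":0,"ry":0,"rz":0,"gripper":0.6}
    - {"x":0,"y":0,"z":0,"rx":0,"ry":0,"rz":0,"gripper":0.6}
    - {"x":0,"y":0,"z":0,"rx":0,"ry":0,"rz":0,"gripper":0.1}
    - {"x":0,"y":0,"z":0,"rx":0,"ry":0,"rz":0,"gripper":0.0}
    - {"x":0,"y":0,"z":0,"rx":0,"ry":0,"rz":0,"gripper":0.0}
    - {"x":0,"y":0,"z":0,"rx":0,"ry":0,"rz":0,"gripper":0.0}
    - {"x":0,"y":0,"z":0,"rx":0,"ry":0,"rz":0,"gripper":0.0}
    - {"x":0,"y":0,"z":0,"rx":0,"ry":0,"rz":0,"gripper":0.0}
  force: 60

```text
time: 11.3
eef_pos: [0.5226, -0.3224, 0.0332]
orientation: [[1.0, 0.019, 0.004], [0.019, -1.0, -0.003], [0.004, 0.003, -1.0]]
ft_force: [0.3, 2.3, 7.0]
width: 0.0124
```

Call:
move_arm:
  moves:
    - {"x":0,"y":0,"z":0.2,"rx":0,"ry":0,"rz":0,"gripper":0.0}
    - {"x":0,"y":0,"z":0.35,"rx":0,"ry":0,"rz":0,"gripper":0.0}
    - {"x":0,"y":0,"z":0.35,"rx":0,"ry":0,"rz":0,"gripper":0.0}
    - {"x":0,"y":0,"z":0.2,"rx":0,"ry":0,"rz":0,"gripper":0.0}
    - {"x":0,"y":0,"z":0,"rx":0,"ry":0,"rz":0,"gripper":0.0}
    - {"x":0,"y":0,"z":0,"rx":0,"ry":0,"rz":0,"gripper":0.0}

```text
time: 11.9
eef_pos: [0.5208, -0.3212, 0.1624]
orientation: [[1.0, 0.019, 0.001], [0.019, -1.0, -0.0], [0.001, 0.0, -1.0]]
ft_force: [-0.3, 0.1, -2.1]
width: 0.0126
```

Call:
move_arm:
  moves:
    - {"x":0.027,"y":0.277,"z":0,"rx":0,"ry":0,"rz":0.0132,"gripper":0.0}
    - {"x":0.027,"y":0.277,"z":0,"rx":0,"ry":0,"rz":0.0132,"gripper":0.0}
    - {"x":0.027,"y":0.277,"z":0,"rx":0,"ry":0,"rz":0.0132,"gripper":0.0}
    - {"x":0.027,"y":0.277,"z":0,"rx":0,"ry":0,"rz":0.0132,"gripper":0.0}
    - {"x":0.027,"y":0.277,"z":0,"rx":0,"ry":0,"rz":0.0132,"gripper":0.0}
    - {"x":0.027,"y":0.277,"z":0,"rx":0,"ry":0,"rz":0.0132,"gripper":0.0}
    - {"x":0.027,"y":0.277,"z":0,"rx":0,"ry":0,"rz":0.0132,"gripper":0.0}
    - {"x":0.027,"y":0.277,"z":0,"rx":0,"ry":0,"rz":0.0132,"gripper":0.0}
    - {"x":0,"y":0,"z":0,"rx":0.0092,"ry":-0.0492,"rz":0,"gripper":0.0}
    - {"x":0,"y":0,"z":0,"rx":0.0092,"ry":-0.0492,"rz":0,"gripper":0.0}
    - {"x":0,"y":0,"z":0,"rx":0,"ry":0,"rz":0,"gripper":0.0}
    - {"x":0,"y":0,"z":0,"rx":0,"ry":0,"rz":0,"gripper":0.0}

```text
time: 13.1
eef_pos: [0.5457, -0.0552, 0.1607]
orientation: [[0.972, 0.183, 0.15], [0.181, -0.983, 0.029], [0.153, -0.001, -0.988]]
ft_force: [0.3, 0.1, -1.2]
width: 0.0124
```

```bash
cat > st.py <<'E'
from h import *
k=np.load('case.npz');th=k['th'];R=np.array([[np.cos(th),-np.sin(th)],[np.sin(th),np.cos(th)]])
o=get_obs();O=np.array(o['orientation']);p=np.array(o['eef_pos'])
R3=np.eye(3);R3[:2,:2]=R;L=R3.T@O
print(o['time'],p.round(4),'case xy',(R.T@(p[:2]-k['t'])).round(4),'yaw',np.degrees(np.arctan2(L[1,0],L[0,0])).round(2),'tilt',np.degrees(np.arcsin(L[2,0])).round(2),'roll',np.degrees(np.arcsin(-L[2,1])).round(2),'w',o['width'],'f',np.array(o['ft_force']).round(1))
E
python3 st.py; python3 st.py; python3 - <<'E'
from h import *
s=cam('side');t=cam('top')
cv2.imwrite('pics/p2.png',cv2.resize(np.hstack([s['image'][120:280,200:340],t['image'][140:300,230:370]]),None,fx=2.8,fy=2.8,interpolation=cv2.INTER_CUBIC))
E
```

```text
13.1 [ 0.5457 -0.0552  0.1607] case xy [0.0061 0.0001] yaw -0.05 tilt 8.79 roll 0.08 w 0.012437560610650846 f [ 0.3  0.1 -1.2]
13.1 [ 0.5457 -0.0552  0.1607] case xy [0.0061 0.0001] yaw -0.05 tilt 8.79 roll 0.08 w 0.012437560610650846 f [ 0.3  0.1 -1.2]
```

View pics/p2.png

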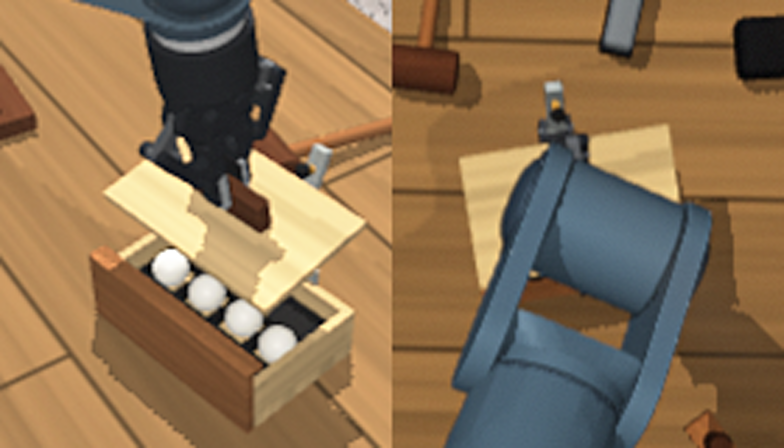

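The lid is held tilted over the case and all four balls lie in the wells. Visible lid corners are at side crop (103,192), (365,225), (268,308) and top crop (460,157), (668,125). I compare these with where the corners should be.

```bash
python3 - <<'E'
from h import *
o=get_obs();O=np.array(o['orientation']);p=np.array(o['eef_pos']);h=.031
X=O[:,0];Z=-O[:,2];Y=np.cross(Z,X)
P=lambda x,y,z:p+X*x+Y*y+Z*(z-h)
s=cam('side');t=cam('top')
f=2.8
for nm,c,off,ob in(('side',s,(200,120),{(-56,92):(103,192),(56,-92):(365,225),(-56,-92):(268,306)}),('top',t,(230,140),{(56,92):(68,157),(56,-92):(276,125)})):
    for (x,y),u in ob.items():
        q=proj(c,P(x/1e3,y/1e3,.007))[0];w=np.array(u)/f+off;print(nm,x,y,'obs-pred px',(w-q).round(1))
        # mm effects
print([ (proj(s,p+d)-proj(s,p)).round(1)[0] for d in np.eye(3)*.01])
print([ (proj(t,p+d)-proj(t,p)).round(1)[0] for d in np.eye(3)*.01])
E
```

```text
side -56 92 obs-pred px [0.4 1.1]
side 56 -92 obs-pred px [-0.1  2.8]
side -56 -92 obs-pred px [ 1.7 -0.1]
top 56 92 obs-pred px [0.6 0.4]
top 56 -92 obs-pred px [0. 1.]
[array([ 3.8, -1.7]), array([-2.5, -2.5]), array([-0.1, -3.6])]
[array([ 0.1, -4.2]), array([-4.2, -0.1]), array([ 0.2, -0.3])]
```

Call:
move_arm:
  moves:
    - {"x":0.025,"y":0.005,"z":-0.2,"rx":0,"ry":0,"rz":0,"gripper":0.0}
    - {"x":0,"y":0,"z":-0.2,"rx":0,"ry":0,"rz":0,"gripper":0.0}
    - {"x":0,"y":0,"z":-0.1,"rx":0,"ry":0,"rz":0,"gripper":0.0}
    - {"x":0,"y":0,"z":-0.05,"rx":0,"ry":0,"rz":0,"gripper":0.0}
    - {"x":0,"y":0,"z":0,"rx":0,"ry":0,"rz":0,"gripper":0.0}
    - {"x":0,"y":0,"z":0,"rx":0,"ry":0,"rz":0,"gripper":0.0}

```text
time: 13.9
eef_pos: [0.5506, -0.055, 0.0972]
orientation: [[0.971, 0.184, 0.155], [0.182, -0.983, 0.028], [0.158, 0.001, -0.987]]
ft_force: [0.2, -0.6, -1.6]
width: 0.0125
```

```bash
python3 st.py; python3 - <<'E'
from h import *
s=cam('side')
cv2.imwrite('pics/p3.png',cv2.resize(s['image'][170:280,215:345],None,fx=6,fy=5.4,interpolation=cv2.INTER_CUBIC))
E
python3 st.py
```

```text
13.9 [ 0.5506 -0.055   0.0972] case xy [ 0.011  -0.0006] yaw 0.0 tilt 9.09 roll -0.05 w 0.012497767741807558 f [ 0.2 -0.6 -1.6]
13.95 [ 0.5507 -0.055   0.0975] case xy [ 0.0111 -0.0007] yaw 0.01 tilt 9.12 roll -0.06 w 0.013077108650858817 f [-0.2 -1.  -2.4]
```

View pics/p3.png

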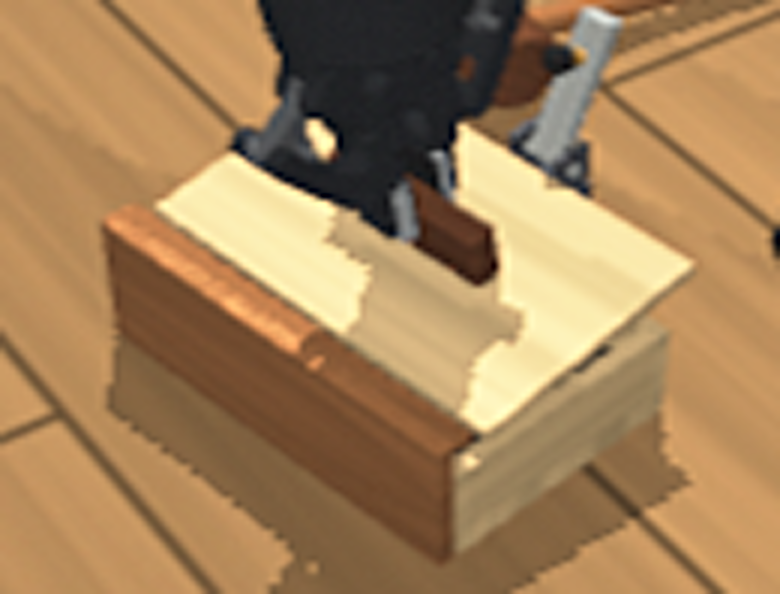

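```bash
python3 st.py; python3 - <<'E'
from h import *
o=get_obs();O=np.array(o['orientation']);p=np.array(o['eef_pos']);h=.031
X=O[:,0];Z=-O[:,2];Y=np.cross(Z,X)
P=lambda x,y,z:p+X*x+Y*y+Z*(z-h)
s=cam('side');k=np.load('case.npz');th=float(k['th']);R=np.array([[np.cos(th),-np.sin(th)],[np.sin(th),np.cos(th)]])
C=lambda x,y,z:np.r_[k['t']+R@np.array([x,y])/1e3,z/1e3]
v=lambda Q:((proj(s,Q)[0]+.5-[215,170])*[6,5.4]).round()
for n,Q in dict(lid_mm_top=P(-.056,-.092,.007),lid_mm_bot=P(-.056,-.092,0),lid_pm_top=P(.056,-.092,.007),lid_mp_top=P(-.056,.092,.007),lip_end_top=C(-48,-94,70),lip_end_top_p=C(-48,94,70),outer=C(-66,-94,70),outer_p=C(-66,94,70),rim=C(58,-94,50),botout=C(-66,-94,0)).items(): print(n,v(Q))
print(P(-.056,0,0))
E
```

```text
13.95 [ 0.5507 -0.055   0.0975] case xy [ 0.0111 -0.0007] yaw 0.01 tilt 9.12 roll -0.06 w 0.013077108650858817 f [-0.2 -1.  -2.4]
lid_mm_top [484. 430.]
lid_mm_bot [486. 440.]
lid_pm_top [692. 261.]
lid_mp_top [153. 205.]
lip_end_top [472. 434.]
lip_end_top_p [133. 201.]
outer [436. 458.]
outer_p [ 97. 221.]
rim [667. 332.]
botout [436. 569.]
[ 0.50118861 -0.06434235  0.05801097]
```

Call:
move_arm:
  moves:
    - {"x":0,"y":0,"z":-0.033,"rx":0,"ry":0,"rz":0,"gripper":0.0}
    - {"x":0,"y":0,"z":0,"rx":0,"ry":0,"rz":0,"gripper":0.0}
    - {"x":0,"y":0,"z":0,"rx":0,"ry":0,"rz":0,"gripper":0.0}

```text
time: 14.3
eef_pos: [0.5498, -0.0547, 0.0923]
orientation: [[0.971, 0.184, 0.154], [0.181, -0.983, 0.029], [0.157, -0.0, -0.988]]
ft_force: [0.7, 0.9, -1.3]
width: 0.0124
```

Call:
move_arm:
  moves:
    - {"x":-0.027,"y":-0.005,"z":0,"rx":0,"ry":0,"rz":0,"gripper":0.0}
    - {"x":-0.027,"y":-0.005,"z":0,"rx":0,"ry":0,"rz":0,"gripper":0.0}
    - {"x":-0.027,"y":-0.005,"z":0,"rx":0,"ry":0,"rz":0,"gripper":0.0}
    - {"x":0,"y":0,"z":0,"rx":0,"ry":0,"rz":0,"gripper":0.0}

```text
time: 14.7
eef_pos: [0.5395, -0.0566, 0.0922]
orientation: [[0.971, 0.184, 0.154], [0.181, -0.983, 0.029], [0.156, -0.0, -0.988]]
ft_force: [-0.3, -0.5, -1.6]
width: 0.0124
```

```bash
python3 st.py
```

```text
14.7 [ 0.5395 -0.0566  0.0922] case xy [-0.0002 -0.0001] yaw -0.02 tilt 8.99 roll 0.01 w 0.012352582768437247 f [-0.3 -0.5 -1.6]
```

Call:
move_arm:
  moves:
    - {"x":-0.0123,"y":-0.0023,"z":0,"rx":0,"ry":0,"rz":0,"gripper":0.0}
    - {"x":-0.0123,"y":-0.0023,"z":0,"rx":0,"ry":0,"rz":0,"gripper":0.0}
    - {"x":-0.0123,"y":-0.0023,"z":0,"rx":0,"ry":0,"rz":0,"gripper":0.0}
    - {"x":0,"y":0,"z":0,"rx":0,"ry":0,"rz":0,"gripper":0.0}

```text
time: 15.1
eef_pos: [0.5355, -0.0574, 0.0923]
orientation: [[0.971, 0.184, 0.154], [0.181, -0.983, 0.029], [0.156, -0.0, -0.988]]
ft_force: [-0.4, -0.3, -1.2]
width: 0.0125
```

Call:
move_arm:
  moves:
    - {"x":-0.0082,"y":-0.0015,"z":0,"rx":0,"ry":0,"rz":0,"gripper":0.0}
    - {"x":-0.0082,"y":-0.0015,"z":0,"rx":0,"ry":0,"rz":0,"gripper":0.0}
    - {"x":0,"y":0,"z":0,"rx":0,"ry":0,"rz":0,"gripper":0.0}

```text
time: 15.4
eef_pos: [0.5335, -0.0577, 0.0922]
orientation: [[0.971, 0.184, 0.154], [0.181, -0.983, 0.029], [0.156, -0.0, -0.988]]
ft_force: [-0.6, -0.1, -1.8]
width: 0.0125
```

```bash
python3 st.py
```

```text
15.4 [ 0.5335 -0.0577  0.0922] case xy [-0.0063 -0.0001] yaw -0.01 tilt 9.0 roll 0.01 w 0.012462541579911057 f [-0.6 -0.1 -1.8]
```

Call:
move_arm:
  moves:
    - {"x":-0.0082,"y":-0.0015,"z":0,"rx":0,"ry":0,"rz":0,"gripper":0.0}
    - {"x":-0.0082,"y":-0.0015,"z":0,"rx":0,"ry":0,"rz":0,"gripper":0.0}
    - {"x":0,"y":0,"z":0,"rx":0,"ry":0,"rz":0,"gripper":0.0}

```text
time: 15.7
eef_pos: [0.5329, -0.058, 0.0929]
orientation: [[0.97, 0.183, 0.157], [0.181, -0.983, 0.029], [0.16, 0.0, -0.987]]
ft_force: [5.5, 2.2, -4.0]
width: 0.0124
```

```bash
python3 st.py
```

```text
15.7 [ 0.5329 -0.058   0.0929] case xy [-0.007  -0.0003] yaw -0.03 tilt 9.21 roll -0.03 w 0.012396194124239568 f [ 5.5  2.2 -4. ]
```

Call:
move_arm:
  moves:
    - {"x":0.0165,"y":0.003,"z":-0.0158,"rx":-0.0031,"ry":0.0164,"rz":0,"gripper":0.0}
    - {"x":0.0075,"y":0.0014,"z":-0.0158,"rx":-0.0031,"ry":0.0164,"rz":0,"gripper":0.0}
    - {"x":0.0075,"y":0.0014,"z":-0.0158,"rx":-0.0031,"ry":0.0164,"rz":0,"gripper":0.0}
    - {"x":0,"y":0,"z":0,"rx":0,"ry":0,"rz":0,"gripper":0.0}
    - {"x":0,"y":0,"z":0,"rx":0,"ry":0,"rz":0,"gripper":0.0}

```text
time: 16.2
eef_pos: [0.5361, -0.0576, 0.087]
orientation: [[0.98, 0.184, 0.078], [0.183, -0.983, 0.014], [0.079, 0.001, -0.997]]
ft_force: [2.1, 0.4, 3.4]
width: 0.0126
```

```bash
python3 st.py
```

```text
16.2 [ 0.5361 -0.0576  0.087 ] case xy [-0.0037 -0.0005] yaw 0.01 tilt 4.54 roll -0.05 w 0.012640351469629815 f [2.1 0.4 3.4]
```

Call:
move_arm:
  moves:
    - {"x":0.0065,"y":0.0012,"z":-0.012,"rx":-0.0031,"ry":0.0164,"rz":0,"gripper":0.0}
    - {"x":0.0065,"y":0.0012,"z":-0.012,"rx":-0.0031,"ry":0.0164,"rz":0,"gripper":0.0}
    - {"x":0.0065,"y":0.0012,"z":-0.012,"rx":-0.0031,"ry":0.0164,"rz":0,"gripper":0.0}
    - {"x":0,"y":0,"z":0,"rx":0,"ry":0,"rz":0,"gripper":0.0}
    - {"x":0,"y":0,"z":0,"rx":0,"ry":0,"rz":0,"gripper":0.0}

```text
time: 16.7
eef_pos: [0.5385, -0.0572, 0.0831]
orientation: [[0.983, 0.184, -0.001], [0.184, -0.983, -0.001], [-0.001, 0.001, -1.0]]
ft_force: [-1.2, -0.2, 8.1]
width: 0.0127
```

```bash
python3 st.py
```

```text
16.7 [ 0.5385 -0.0572  0.0831] case xy [-0.0013 -0.0005] yaw 0.01 tilt -0.05 roll -0.06 w 0.012679891739305308 f [-1.2 -0.2  8.1]
```

Call:
move_arm:
  moves:
    - {"x":0,"y":0,"z":0.008,"rx":0,"ry":0,"rz":0,"gripper":0.2}
    - {"x":0,"y":0,"z":0,"rx":0,"ry":0,"rz":0,"gripper":0.4}
    - {"x":0,"y":0,"z":0,"rx":0,"ry":0,"rz":0,"gripper":0.4}
    - {"x":0,"y":0,"z":0.2,"rx":0,"ry":0,"rz":0,"gripper":0.4}
    - {"x":0,"y":0,"z":0.35,"rx":0,"ry":0,"rz":0,"gripper":0.4}
    - {"x":0,"y":0,"z":0.35,"rx":0,"ry":0,"rz":0,"gripper":0.0}
    - {"x":0,"y":0.3,"z":0.1,"rx":0,"ry":0,"rz":0,"gripper":0.0}
    - {"x":0,"y":0.3,"z":0,"rx":0,"ry":0,"rz":0,"gripper":0.0}
    - {"x":0,"y":0.3,"z":0,"rx":0,"ry":0,"rz":0,"gripper":0.0}
    - {"x":0,"y":0.3,"z":0,"rx":0,"ry":0,"rz":0,"gripper":0.0}
    - {"x":0,"y":0.3,"z":0,"rx":0,"ry":0,"rz":0,"gripper":0.0}
    - {"x":0,"y":0,"z":0,"rx":0,"ry":0,"rz":0,"gripper":0.0}

```text
time: 17.9
eef_pos: [0.5368, 0.1263, 0.2025]
orientation: [[0.982, 0.188, -0.002], [0.188, -0.982, 0.0], [-0.002, -0.001, -1.0]]
ft_force: [-0.4, -0.6, -0.4]
width: -0.0001
```

```bash
python3 st.py; python3 - <<'E'
from h import *
s=cam('side');t=cam('top')
cv2.imwrite('pics/p4.png',np.hstack([cv2.resize(s['image'][165:285,225:330],(420,480),interpolation=cv2.INTER_CUBIC),cv2.resize(t['image'][160:270,250:345],(380,440),interpolation=cv2.INTER_CUBIC)[:440].copy() if 0 else cv2.resize(t['image'][155:275,250:345],(380,480),interpolation=cv2.INTER_CUBIC)]))
E
```

```text
17.9 [0.5368 0.1263 0.2025] case xy [0.0308 0.1802] yaw 0.25 tilt -0.1 roll 0.04 w -7.700558038272715e-05 f [-0.4 -0.6 -0.4]
```

View pics/p4.png

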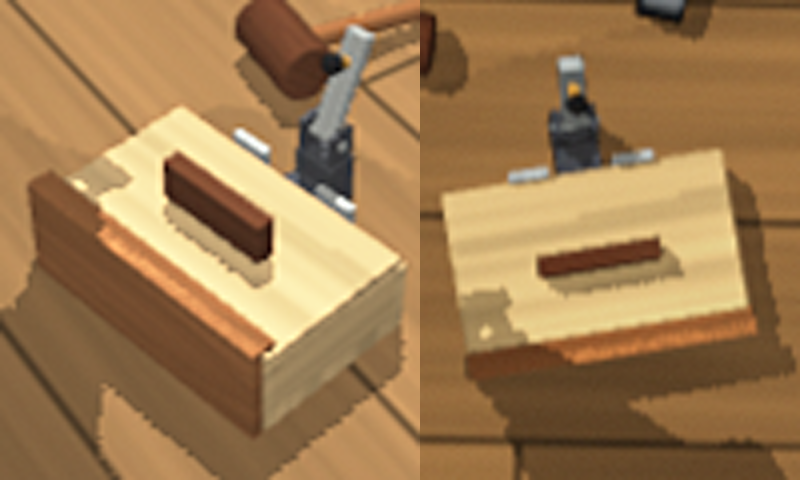

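The side view shows the lid flush on the rim under the cleat, and the top view shows its +x edge inside both lugs at (530,175) and (633,157). Next I go behind the lever with the fingers shut.

Call:
move_arm:
  moves:
    - {"x":0.275,"y":-0.2525,"z":0,"rx":0,"ry":0,"rz":0,"gripper":0.0}
    - {"x":0.275,"y":-0.2525,"z":0,"rx":0,"ry":0,"rz":0,"gripper":0.0}
    - {"x":0.275,"y":-0.2525,"z":0,"rx":0,"ry":0,"rz":0,"gripper":0.0}
    - {"x":0.275,"y":-0.2525,"z":0,"rx":0,"ry":0,"rz":0,"gripper":0.0}
    - {"x":0.275,"y":-0.2525,"z":0,"rx":0,"ry":0,"rz":0,"gripper":0.0}
    - {"x":0,"y":0,"z":0,"rx":0,"ry":0,"rz":0,"gripper":0.0}
    - {"x":0,"y":0,"z":-0.32,"rx":0,"ry":0,"rz":0,"gripper":0.0}
    - {"x":0,"y":0,"z":-0.32,"rx":0,"ry":0,"rz":0,"gripper":0.0}
    - {"x":0,"y":0,"z":0,"rx":0,"ry":0,"rz":0,"gripper":0.0}
    - {"x":0,"y":0,"z":0,"rx":0,"ry":0,"rz":0,"gripper":0.0}

```text
time: 19.0
eef_pos: [0.7021, -0.0289, 0.1261]
orientation: [[0.983, 0.183, -0.002], [0.183, -0.983, 0.0], [-0.002, -0.0, -1.0]]
ft_force: [0.3, -0.3, 0.8]
width: -0.0002
```

```bash
python3 st.py; python3 - <<'E'
from h import *
s=cam('side');t=cam('top')
cv2.imwrite('pics/p5.png',cv2.resize(s['image'][140:240,250:350],(600,600),interpolation=cv2.INTER_CUBIC))
o=get_obs();p=np.array(o['eef_pos']);print((proj(s,p-[0,0,.014])-[250,140])*6)
E
```

```text
19.0 [ 0.7021 -0.0289  0.1261] case xy [ 0.1647 -0.0028] yaw -0.04 tilt -0.12 roll 0.02 w -0.00019280501821038464 f [ 0.3 -0.3  0.8]
[[475.83959245 179.99726195]]
```

View pics/p5.png

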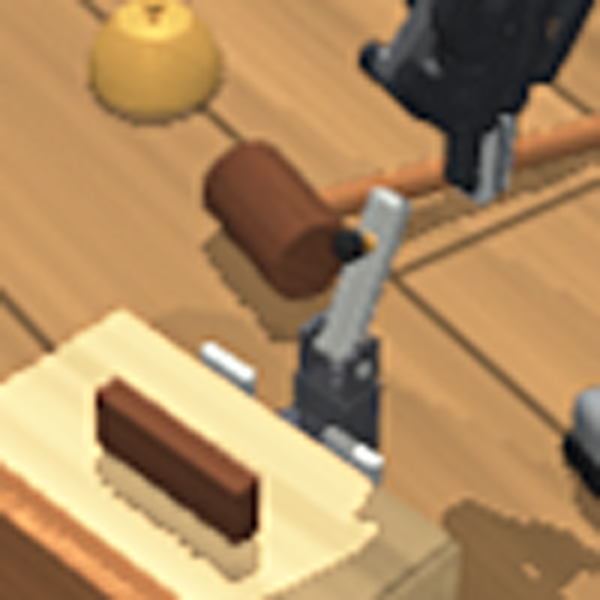

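Call:
move_arm:
  moves:
    - {"x":-0.0705,"y":0.0127,"z":0,"rx":0,"ry":0,"rz":0,"gripper":0.0}
    - {"x":-0.0655,"y":-0.0123,"z":0,"rx":0,"ry":0,"rz":0,"gripper":0.0}
    - {"x":-0.0655,"y":-0.0123,"z":0,"rx":0,"ry":0,"rz":0,"gripper":0.0}
    - {"x":-0.041,"y":-0.0077,"z":0,"rx":0,"ry":0,"rz":0,"gripper":0.0}
    - {"x":-0.041,"y":-0.0077,"z":0,"rx":0,"ry":0,"rz":0,"gripper":0.0}
    - {"x":-0.041,"y":-0.0077,"z":0,"rx":0,"ry":0,"rz":0,"gripper":0.0}

```text
time: 19.7
eef_pos: [0.6671, -0.0322, 0.1293]
orientation: [[0.983, 0.183, 0.011], [0.183, -0.983, 0.001], [0.011, 0.001, -1.0]]
ft_force: [10.5, 4.4, 6.1]
width: -0.0001
```

```bash
python3 st.py
```

```text
19.7 [ 0.6671 -0.0322  0.1293] case xy [0.1297 0.0004] yaw -0.04 tilt 0.61 roll -0.08 w -6.15445999952462e-05 f [10.5  4.4  6.1]
```

Call:
move_arm:
  moves:
    - {"x":-0.041,"y":-0.0077,"z":0,"rx":0,"ry":0,"rz":0,"gripper":0.0}
    - {"x":-0.041,"y":-0.0077,"z":0,"rx":0,"ry":0,"rz":0,"gripper":0.0}
    - {"x":-0.041,"y":-0.0077,"z":0,"rx":0,"ry":0,"rz":0,"gripper":0.0}
    - {"x":-0.041,"y":-0.0077,"z":0,"rx":0,"ry":0,"rz":0,"gripper":0.0}

```text
time: 20.1
eef_pos: [0.6486, -0.0366, 0.1311]
orientation: [[0.983, 0.184, 0.013], [0.184, -0.983, -0.002], [0.013, 0.004, -1.0]]
ft_force: [7.4, 1.1, 7.4]
width: -0.0005
```

```bash
python3 st.py
```

```text
20.1 [ 0.6486 -0.0366  0.1311] case xy [ 0.1107 -0.0005] yaw -0.01 tilt 0.73 roll -0.23 w -0.0005460323204742613 f [7.4 1.1 7.4]
```

Call:
move_arm:
  moves:
    - {"x":-0.049,"y":-0.0092,"z":0.039,"rx":0,"ry":0,"rz":0,"gripper":0.0}
    - {"x":-0.049,"y":-0.0092,"z":0.039,"rx":0,"ry":0,"rz":0,"gripper":0.0}
    - {"x":-0.049,"y":-0.0092,"z":0.039,"rx":0,"ry":0,"rz":0,"gripper":0.0}
    - {"x":-0.0614,"y":-0.0115,"z":-0.0125,"rx":0,"ry":0,"rz":0,"gripper":0.0}
    - {"x":-0.0614,"y":-0.0115,"z":-0.0125,"rx":0,"ry":0,"rz":0,"gripper":0.0}
    - {"x":-0.053,"y":-0.01,"z":-0.03,"rx":0,"ry":0,"rz":0,"gripper":0.0}
    - {"x":-0.053,"y":-0.01,"z":-0.03,"rx":0,"ry":0,"rz":0,"gripper":0.0}

```text
time: 20.8
eef_pos: [0.6017, -0.0448, 0.1326]
orientation: [[0.983, 0.183, 0.009], [0.183, -0.983, -0.0], [0.008, 0.002, -1.0]]
ft_force: [7.4, 2.9, 1.3]
width: 0.0005
```

```bash
python3 st.py; python3 - <<'E'
from h import *
s=cam('side')
cv2.imwrite('pics/p6.png',cv2.resize(s['image'][150:250,240:340],(600,600),interpolation=cv2.INTER_CUBIC))
E
```

```text
20.8 [ 0.6017 -0.0448  0.1326] case xy [0.0631 0.    ] yaw -0.03 tilt 0.48 roll -0.11 w 0.0005096938985770851 f [7.4 2.9 1.3]
```

View pics/p6.png

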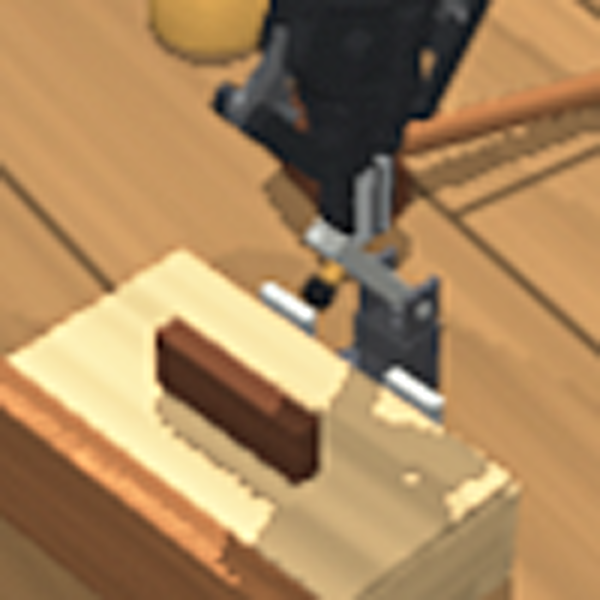

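```bash
cat > lev.py <<'E'
import sys
from h import *
k=np.load('case.npz');th=float(k['th']);ex=np.array([np.cos(th),np.sin(th),0]);ey=np.array([-np.sin(th),np.cos(th),0]);t=np.r_[k['t'],0]
s=cam('side')
def pl(uv,y):
    o,d=ray(s,uv);l=(t+ey*y-o)@ey/(d@ey);P=o+l*d-t;return np.r_[P@ex,P[2]]*1000
if __name__=='__main__':
    for a in sys.argv[1:]:
        u,v,y=map(float,a.split(','));q=pl(((u+.5)/6-.5+240,(v+.5)/6-.5+150),y/1e3);print(a,q.round(1),'above level',np.degrees(np.arctan2(q[1]-70,88-q[0])).round(1))
E
python3 lev.py 318,237,0 308,240,-8 425,310,-15 320,292,0
```

```text
318,237,0 [ 44. 127.] above level 52.4
308,240,-8 [ 30.7 138.6] above level 50.1
425,310,-15 [89.9 69.9] above level -178.5
320,292,0 [45.5 98.2] above level 33.5
```

Call:
move_arm:
  moves:
    - {"x":-0.037,"y":-0.007,"z":-0.033,"rx":0,"ry":0,"rz":0,"gripper":0.0}
    - {"x":-0.033,"y":-0.006,"z":-0.042,"rx":0,"ry":0,"rz":0,"gripper":0.0}
    - {"x":-0.029,"y":-0.005,"z":-0.046,"rx":0,"ry":0,"rz":0,"gripper":0.0}
    - {"x":-0.022,"y":-0.004,"z":-0.046,"rx":0,"ry":0,"rz":0,"gripper":0.0}
    - {"x":0,"y":0,"z":0,"rx":0,"ry":0,"rz":0,"gripper":0.0}
    - {"x":0,"y":0,"z":0,"rx":0,"ry":0,"rz":0,"gripper":0.0}

```text
time: 21.5
eef_pos: [0.5856, -0.0482, 0.1122]
orientation: [[0.983, 0.184, 0.003], [0.184, -0.983, -0.002], [0.003, 0.002, -1.0]]
ft_force: [-0.0, -1.1, 6.5]
width: -0.0004
```

```bash
python3 st.py; python3 - <<'E'
from h import *
s=cam('side')
cv2.imwrite('pics/p7.png',cv2.resize(s['image'][150:250,240:340],(600,600),interpolation=cv2.INTER_CUBIC))
E
```

```text
21.5 [ 0.5856 -0.0482  0.1122] case xy [ 0.0467 -0.0004] yaw 0.0 tilt 0.15 roll -0.14 w -0.00041398523394188584 f [-0.  -1.1  6.5]
```

View pics/p7.png

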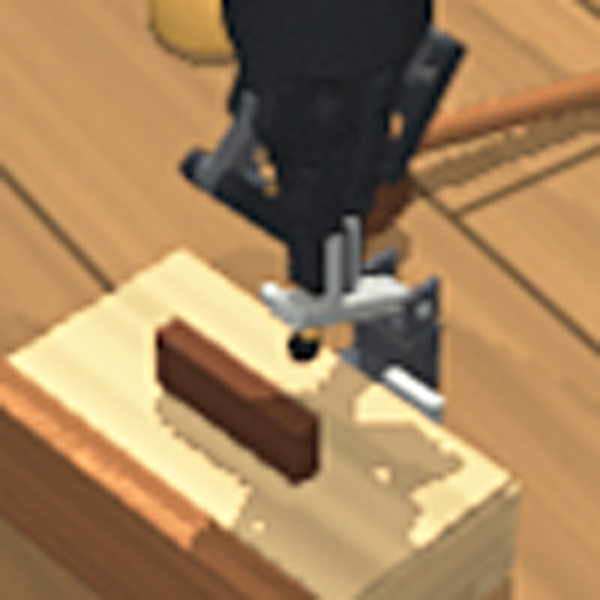

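The lever is about 20° above level, with its foot just over the lid at (302,345). I shift the fingers outwards along the bar, then press slowly.

Call:
move_arm:
  moves:
    - {"x":-0.02,"y":-0.004,"z":0.06,"rx":0,"ry":0,"rz":0,"gripper":0.0}
    - {"x":-0.037,"y":-0.007,"z":0,"rx":0,"ry":0,"rz":0,"gripper":0.0}
    - {"x":0,"y":0,"z":-0.03,"rx":0,"ry":0,"rz":0,"gripper":0.0}
    - {"x":0,"y":0,"z":-0.02,"rx":0,"ry":0,"rz":0,"gripper":0.0}
    - {"x":0,"y":0,"z":0,"rx":0,"ry":0,"rz":0,"gripper":0.0}

```text
time: 22.05
eef_pos: [0.578, -0.049, 0.1123]
orientation: [[0.983, 0.184, 0.001], [0.184, -0.983, -0.001], [0.001, 0.001, -1.0]]
ft_force: [-2.3, -0.0, 6.6]
width: 0.0002
```

Call:
move_arm:
  moves:
    - {"x":0,"y":0,"z":-0.017,"rx":0,"ry":0,"rz":0,"gripper":0.0}
    - {"x":0,"y":0,"z":-0.017,"rx":0,"ry":0,"rz":0,"gripper":0.0}
    - {"x":0,"y":0,"z":0,"rx":0,"ry":0,"rz":0,"gripper":0.0}

```text
time: 22.35
eef_pos: [0.5782, -0.0492, 0.1084]
orientation: [[0.983, 0.184, 0.001], [0.184, -0.983, -0.001], [0.001, 0.001, -1.0]]
ft_force: [-2.5, -1.1, 6.7]
width: -0.0001
```

```bash
python3 st.py
```

```text
22.35 [ 0.5782 -0.0492  0.1084] case xy [0.0392 0.    ] yaw 0.0 tilt 0.06 roll -0.08 w -0.00011647295727877513 f [-2.5 -1.1  6.7]
```

Call:
move_arm:
  moves:
    - {"x":0,"y":0,"z":-0.012,"rx":0,"ry":0,"rz":0,"gripper":0.0}
    - {"x":0,"y":0,"z":-0.012,"rx":0,"ry":0,"rz":0,"gripper":0.0}
    - {"x":0,"y":0,"z":0,"rx":0,"ry":0,"rz":0,"gripper":0.0}

```text
time: 22.65
eef_pos: [0.5781, -0.0492, 0.1056]
orientation: [[0.983, 0.184, 0.001], [0.184, -0.983, -0.001], [0.001, 0.001, -1.0]]
ft_force: [-1.7, -1.2, 8.6]
width: 0.0003
```

Call:
move_arm:
  moves:
    - {"x":0,"y":0,"z":-0.008,"rx":0,"ry":0,"rz":0,"gripper":0.0}
    - {"x":0,"y":0,"z":-0.008,"rx":0,"ry":0,"rz":0,"gripper":0.0}
    - {"x":0,"y":0,"z":0,"rx":0,"ry":0,"rz":0,"gripper":0.0}

```text
time: 22.95
eef_pos: [0.5779, -0.0492, 0.1036]
orientation: [[0.983, 0.184, 0.0], [0.184, -0.983, -0.001], [0.0, 0.001, -1.0]]
ft_force: [-2.6, -1.5, 8.4]
width: -0.0
```

Call:
move_arm:
  moves:
    - {"x":0,"y":0,"z":-0.008,"rx":0,"ry":0,"rz":0,"gripper":0.0}
    - {"x":0,"y":0,"z":-0.008,"rx":0,"ry":0,"rz":0,"gripper":0.0}
    - {"x":0,"y":0,"z":0,"rx":0,"ry":0,"rz":0,"gripper":0.0}

```text
time: 23.25
eef_pos: [0.5776, -0.0493, 0.1016]
orientation: [[0.983, 0.184, -0.001], [0.184, -0.983, -0.001], [-0.001, 0.001, -1.0]]
ft_force: [-4.2, -1.9, 8.7]
width: 0.0002
```

Call:
move_arm:
  moves:
    - {"x":0,"y":0,"z":-0.008,"rx":0,"ry":0,"rz":0,"gripper":0.0}
    - {"x":0,"y":0,"z":0,"rx":0,"ry":0,"rz":0,"gripper":0.0}

```text
time: 23.45
eef_pos: [0.5777, -0.0493, 0.1009]
orientation: [[0.983, 0.184, -0.001], [0.184, -0.983, -0.001], [-0.001, 0.001, -1.0]]
ft_force: [-3.7, -0.8, 10.1]
width: -0.0002
```

Call:
move_arm:
  moves:
    - {"x":0,"y":0,"z":-0.008,"rx":0,"ry":0,"rz":0,"gripper":0.0}
    - {"x":0,"y":0,"z":0,"rx":0,"ry":0,"rz":0,"gripper":0.0}

```text
time: 23.65
eef_pos: [0.5776, -0.0493, 0.1002]
orientation: [[0.983, 0.184, -0.001], [0.184, -0.983, -0.001], [-0.001, 0.001, -1.0]]
ft_force: [-6.0, -1.2, 12.1]
width: -0.0
```

Call:
move_arm:
  moves:
    - {"x":0,"y":0,"z":-0.008,"rx":0,"ry":0,"rz":0,"gripper":0.0}
    - {"x":0,"y":0,"z":0,"rx":0,"ry":0,"rz":0,"gripper":0.0}

```text
time: 23.85
eef_pos: [0.5775, -0.0493, 0.0995]
orientation: [[0.983, 0.184, -0.002], [0.184, -0.983, -0.001], [-0.002, 0.001, -1.0]]
ft_force: [-7.6, -1.5, 14.3]
width: 0.0
```

Call:
move_arm:
  moves:
    - {"x":0,"y":0,"z":-0.006,"rx":0,"ry":0,"rz":0,"gripper":0.0}
    - {"x":0,"y":0,"z":0,"rx":0,"ry":0,"rz":0,"gripper":0.0}

```text
time: 24.05
eef_pos: [0.5773, -0.0494, 0.099]
orientation: [[0.983, 0.184, -0.002], [0.184, -0.983, -0.001], [-0.003, 0.001, -1.0]]
ft_force: [-8.5, -1.0, 16.2]
width: -0.0001
```

Call:
move_arm:
  moves:
    - {"x":0,"y":0,"z":0.04,"rx":0,"ry":0,"rz":0,"gripper":0.0}
    - {"x":0,"y":0,"z":0.08,"rx":0,"ry":0,"rz":0,"gripper":0.0}
    - {"x":0,"y":0,"z":0.3,"rx":0,"ry":0,"rz":0,"gripper":0.0}
    - {"x":0,"y":0,"z":0.4,"rx":0,"ry":0,"rz":0,"gripper":0.0}
    - {"x":0,"y":0.35,"z":0,"rx":0,"ry":0,"rz":0,"gripper":0.0}
    - {"x":0,"y":0.35,"z":0,"rx":0,"ry":0,"rz":0,"gripper":0.0}
    - {"x":0,"y":0.35,"z":0,"rx":0,"ry":0,"rz":0,"gripper":0.0}
    - {"x":0,"y":0.35,"z":0,"rx":0,"ry":0,"rz":0,"gripper":0.0}
    - {"x":0,"y":0.35,"z":0,"rx":0,"ry":0,"rz":0,"gripper":0.0}
    - {"x":0,"y":0,"z":0,"rx":0,"ry":0,"rz":0,"gripper":0.0}

```text
time: 25.05
eef_pos: [0.5768, 0.1655, 0.1953]
orientation: [[0.982, 0.189, -0.0], [0.189, -0.982, 0.001], [-0.0, -0.001, -1.0]]
ft_force: [0.1, -0.1, 0.4]
width: -0.0003
```

```bash
python3 st.py; python3 - <<'E'
from h import *
s=cam('side');t=cam('top')
cv2.imwrite('pics/p8.png',np.hstack([cv2.resize(s['image'][165:285,225:330],(420,480),interpolation=cv2.INTER_CUBIC),cv2.resize(t['image'][155:275,250:345],(380,480),interpolation=cv2.INTER_CUBIC)]))
E
```

```text
25.05 [0.5768 0.1655 0.1953] case xy [0.0773 0.2113] yaw 0.31 tilt -0.02 roll 0.05 w -0.00027642785497376316 f [ 0.1 -0.1  0.4]
```

View pics/p8.png

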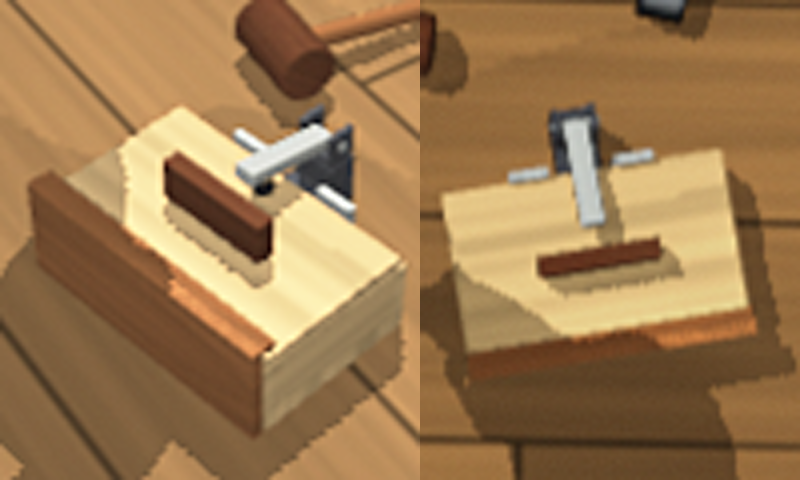

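The lever is down with its foot on the lid (side 263,186). The lid sits where it was before pressing, with its edges in line with the case. I hand in.

```bash
python3 -c "
from cell import close_job;print(close_job())"
```

```text
the job is handed in; nothing more can be done
None
```

The job is done and handed in at about 25 s on the robot's clock. Both balls went into the empty wells, the lid is home, and the clamp lever is down on it.

- **Balls:** the top camera showed one ball in each well, each within about 3.2 mm of its centre. This was checked before the lid went on.
- **Lid:** I slid it under the cleat at a 9° tilt until it touched the back stop (about 5 N), then lowered it flat. The last picture shows it flush, in line with the case and inside both lugs, unmoved by the clamping.
- **Clamp:** I pressed slowly to about 16 N near the lever's free end. From the force and travel, the foot presses with roughly 6–9 N. I could not measure this directly after letting go. The last picture shows the lever still down on the lid.
- **Disagreements:** the two cameras differed by about 2 mm on the case's position. The lid also hung about 2 mm lower in the grip than I first estimated. I corrected for both by touch.
- **Bystanders:** the arm stayed well above them. I did not measure their positions again at the end.

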